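# Load the purge station and set its valve two turns open

### The arm

A 7-joint arm with a two-finger parallel gripper is mounted at the origin on a cart in front of the work surface, level with it; the furniture and walls round the work are solid. World frame = base frame: x ahead of the robot, y to its left, z up, the work surface at z = 0. Lengths are in m, angles in rad, forces in N, time in s.
With the tool pointing down it reaches from about 0.425 to 1.025 m from the base axis. Payload 9.4 kg.
Tool frame: the origin (TCP) lies on the centre line of the jaws, within the pads' length; the fingertips stand 22 mm ahead of it and the grasp point (between the pads) lies 3 mm ahead of it; z points along the fingers, y is the line along which they close (so a half turn about z gives the same grasp; the last joint's range is limited). The gripper opens to 85 mm and grips with 20 to 120 N. Pads are 22 mm wide; open, the fingers measure 114 mm over their backs; the gripper's body (76 mm by 85 mm) begins 54 mm behind the grasp point. The pads swing forward as they close: fully open they stand 13 mm farther back than shut.
Start: joints at [1.038, 0.599, -0.003, 1.599, 0.002, 0.943, -0.08], TCP at [0.319, -0.651, 0.228] pointing down, gripper open.
Joint ranges: [-2.57, 2.57], [-0.35, 1.97], [-1.29, 1.29], [0.11, 2.56], [-1.05, 4.19], [0.11, 1.86], [-2.63, 2.63]. Speed limits (rad/s): [2.22, 2.22, 3.01, 3.01, 3.14, 3.14, 3.14].

### API

Orientations are given as a 3x3 rotation matrix whose columns are the frame's x, y, z axes.
In Python, from bench import r gives the robot as it stands. The module is installed in compiled form; this text tells all that it offers. Calls block until the motion is done:
- r.movep(position, orientation): joint-space move of the TCP to a pose.
- r.line_to(position, vel=0.15, rot=None): straight line of the TCP; rot=None keeps the orientation; vel is the mean speed in m/s.
- r.move_j(angles): joint-space move.
- r.grip(opening): finger opening in m; the grip force is fixed at half the most; returns when the fingers have stopped.
- r.wait(seconds).
- r.ik(position, orientation): joint angles nearest the present ones, or None.
- r.read_state(): the state.
- r.get_image(name): name is "side" or "top"; returns (picture, depth): 384x512x3 uint8, red, green, blue; 384x512 float32, m along the optical axis (not along the pixel's ray), 0 where there is no reading.
- r.calibration(name): a dict with "fx", "fy", "cx", "cy" (pixels), "origin" and "orientation" of the camera in the world. Camera axes: x right, y down, z forward; pixel columns grow to the right and rows downward; lengths in m; the calibration is good to about 2 mm. A picture is of the moment at which its call begins. calibration takes no time and is no camera call.
A pose or a line that the arm cannot do raises r.IKError and nothing moves.
- r.job_done(): hands the job in; it is judged then, once.
The state is a dict: "time": time; "joint_positions": joint angles; "dq": joint speeds; "effort": joint torques, N m; "ee_pos": TCP position; "tcp_rot": TCP orientation; "wrist_force": force on the tool from outside, world axes, zero at the start; "moment": the same for the moment, N m; "gripper_width": finger opening in m; "gripper_force": force on a finger pad.
Only numpy, scipy, OpenCV 4.12 (cv2) and the standard library are available. Lean on these libraries where they do the work, as an engineer would, in place of code of your own. Each camera call takes 0.05 s, during which the arm holds its last target. There are 200 camera calls.

### The job

Get the purge station ready to dry two connectors: stand one silver adapter, wide knurled end down, fully home in the seat marked with one dot, and only then the other in the seat marked with two dots. Then take the black crank handle on the handwheel, close the valve clockwise until it meets its stop, back it off exactly two full turns, and finish still gripping the handle there. Leave the hex key, the black brush and the torque wrench where they lie.

Things in the scene. Friction and masses are not known exactly. Their poses are not given: they have to be found in the camera images.
- adapter_a: Loose silver coaxial adapter, 35 mm tall, about 20 g, standing upright on the bench: knurled nut 18 to 19 mm across for the lowest 13 mm, then a 15 mm shoulder to about 20 mm up, then a 9 mm neck; to the touch it tapers straight from nut to top. Origin at the centre of its underside, z up. Identical to adapter_b; either may go in either seat.
- adapter_b: The second silver coaxial adapter, same as adapter_a (35 mm tall, nut 18 to 19 mm across), standing upright. Origin at the centre of its underside, z up.
- station: Fixed purge station: aluminium plate 120 x 290 x 8 mm on the bench, long along its own y. Origin at the centre of its underside, z up. A brass valve with a dark handwheel stands at its -y end (axis at y = -90 mm); two seat blocks stand side by side at y = +50 and +106 mm (which is the one-dot seat varies). A thin steel tube runs behind the pockets (x = +40 mm, top 26 mm above the bench).
- pocket1 (a point): Centre of the mouth of the pocket in the seat block marked with ONE dark dot (8 mm across) on its front strip. The block is aluminium, 54 x 44 x 22 mm, fixed, its top 30 mm above the bench; the pocket is round, 22.5 mm across with a chamfered rim, 8 mm deep. Point lies level with the block's top; axes as the station's.
- pocket2 (a point): The same point of the seat block marked with TWO dark dots: pocket 22.5 mm across, 8 mm deep, mouth 30 mm above the bench.
- valve_hub (a point): Centre of the handwheel, on the vertical valve axis, 70 mm above the bench, in the middle of the rim's height; axes as the station's. The wheel's rim has a 42 mm radius to its centre line and is an 11 mm thick bar (top of the rim 75.5 mm above the bench).
- crank_handle: Black upright crank handle on the handwheel's rim, 16 mm across, from 76 to 124 mm above the bench; spins freely on its own pin, so it can be carried round with constant gripper yaw. Origin on its axis at rim height (70 mm), 42 mm from the valve axis. When shut, and at whole turns, it stands on the station's -x side of the hub, over the short steel post (top 53 mm above the bench).
- handle_grip (a point): Point on the crank handle's axis to grip, 106 mm above the bench (36 mm above the handle's origin, 18 mm below its top).
- valve_wheel (a joint): Handwheel angle, rad: 0 = shut, against its stop; grows counter-clockwise from above as it opens (6.283 a turn, far limit 20). Starts between a third of a turn and just over one turn open. The handle's direction from the hub is the station's -x axis turned counter-clockwise by this angle. Stays where left; friction 0.06 N m, about 1.5 N at the handle.
- hex_key: Bystander: loose black L-shaped hex key, 28 x 74 x 10 mm, lying near the adapters. Origin at the middle of its underside.
- esd_brush: Bystander: loose black flat antistatic brush, 22 x 140 x 9 mm, lying behind the station. Origin at the middle of its underside.
- torque_wrench: Bystander: loose torque wrench with a coloured handle, 22 x 147 x 11 mm, lying to the right of the station. Origin at the middle of its underside.

How it is judged:
By the outcome, as a careful person would: the job done as asked, in the order asked, and still so for the second after the job is handed in, while the arm keeps its last pose, push and grip.
It also fails if it takes over 72 s, if anything falls off the work surface, if the arm or the gripper's body presses on something with over 40 N, if the wrist force passes 120 N, or if a joint passes its speed limit or range.

## Working session

There is one attempt and no reset: what is moved stays moved. The work goes in short steps, each a Python script; the robot and the scene stay as the last script left them, time stands still between calls to the robot, and variables do not carry over. Pictures are saved under pics/ and viewed, at most 10 in all, crops included, and the job is handed in when it is done.

```bash
mkdir -p pics; python3 - <<'E'
from bench import r
import cv2,numpy as np
for n in("top","side"):
    im,d=r.get_image(n); np.savez(f"{n}0.npz",im=im,d=d)
    cv2.imwrite(f"pics/{n}0.png",cv2.resize(im[:,:,::-1],(800,600),interpolation=cv2.INTER_CUBIC)); c=r.calibration(n); print(n,{k:np.round(v,4).tolist() for k,v in c.items()})
s=r.read_state();print(s['time'],s['ee_pos'],s['tcp_rot'],s['wrist_force'])
E
```

```text
top {'fx': 460.3001, 'fy': 460.3001, 'cx': 267.0258, 'cy': 190.9401, 'origin': [0.4097, -0.0259, 1.628], 'orientation': [[-0.0028, -0.9946, 0.1035], [-1.0, 0.0028, -0.0003], [0.0001, -0.1035, -0.9946]]}
side {'fx': 369.8168, 'fy': 369.8168, 'cx': 259.2737, 'cy': 196.4538, 'origin': [1.184, 0.2632, 0.7352], 'orientation': [[-0.4334, 0.6244, -0.6499], [0.901, 0.2833, -0.3286], [-0.0211, -0.7279, -0.6853]]}
0.1 [ 0.31893586 -0.65060151  0.227611  ] [[ 8.97855168e-01  4.40290283e-01 -7.51242480e-04]
 [ 4.40290898e-01 -8.97854392e-01  1.19019138e-03]
 [-1.50476661e-04 -1.39938471e-03 -9.99999010e-01]] [ 0.41156211 -0.06244821  0.11414253]
```

View pics/top0.png

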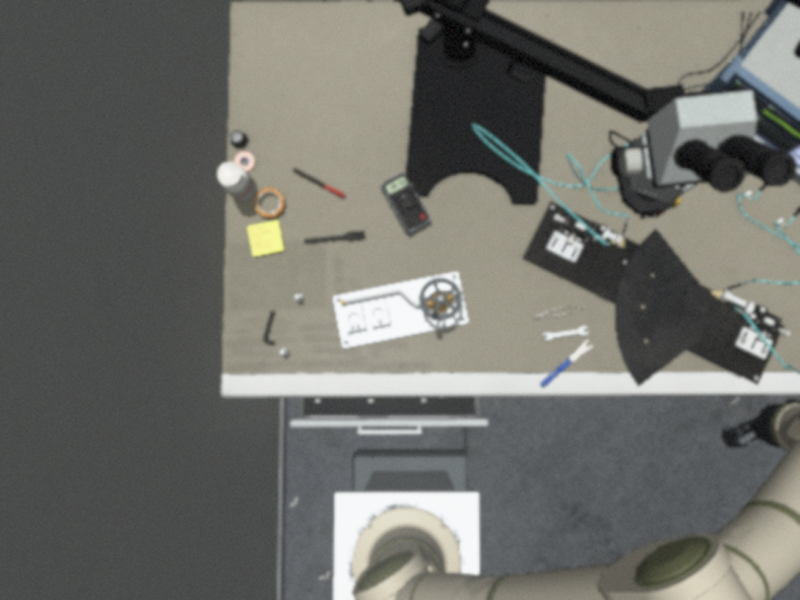

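View pics/side0.png

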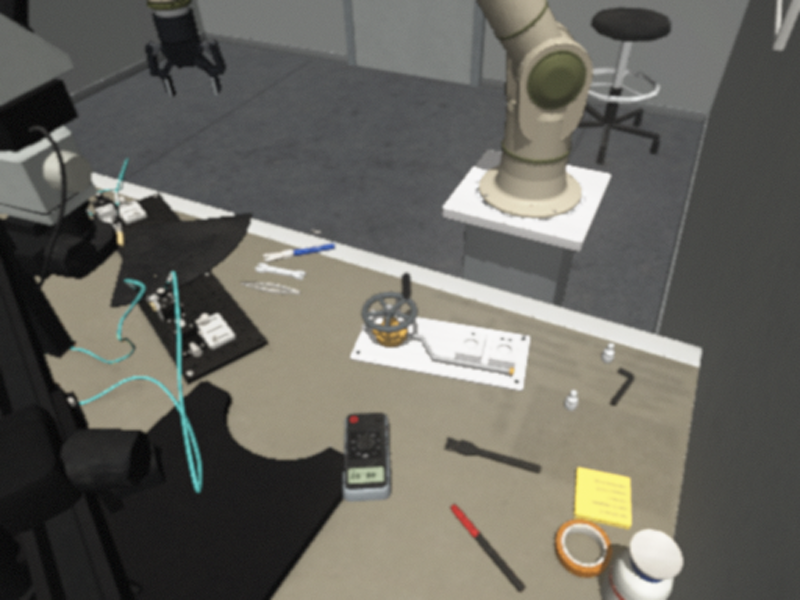

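Top view: adapters are at about (298,298) and (284,352). The hub is at (441,299), with the handle towards (440,333). The seats are at (356,320) and (380,317). The side view agrees. I'll take close crops next.

```bash
python3 - <<'E'
import cv2,numpy as np
from bench import r
def avg(n,k=6):
    return np.mean([r.get_image(n)[0].astype(float) for _ in range(k)],0)
t=avg("top");s=avg("side");np.savez("avg.npz",t=t,s=s)
ct=t[165:235,165:305];cs=s[170:270,220:415]
a=cv2.resize(ct[:,:,::-1],None,fx=5.7,fy=5.7,interpolation=cv2.INTER_CUBIC)
b=cv2.resize(cs[:,:,::-1],None,fx=4.1,fy=4.1,interpolation=cv2.INTER_CUBIC)
cv2.imwrite("pics/ct.png",a);cv2.imwrite("pics/cs.png",b);print(a.shape,b.shape)
E
```

```text
(399, 798, 3) (410, 799, 3)[ WARN:0@4.438] global loadsave.cpp:1063 imwrite_ Unsupported depth image for selected encoder is fallbacked to CV_8U.
```

View pics/ct.png

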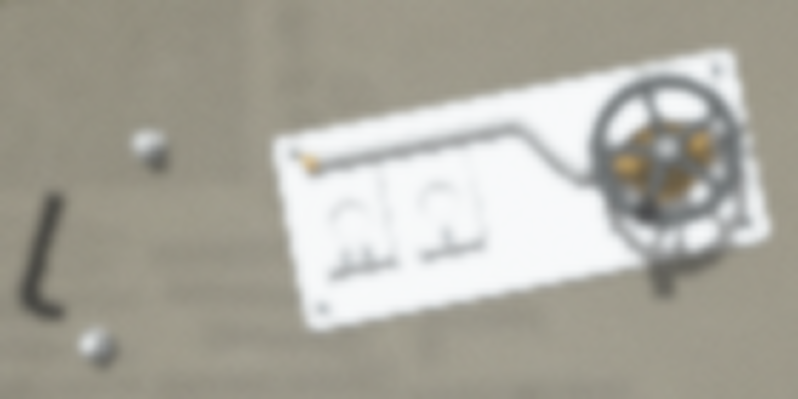

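View pics/cs.png

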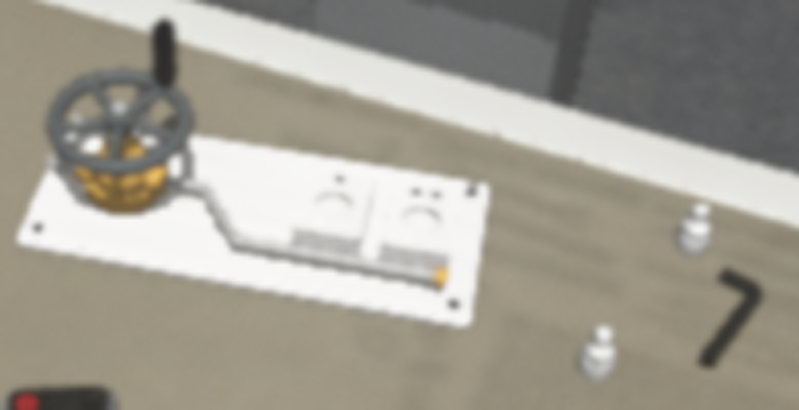

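The dots show one dot on the block nearer the valve (y=+50) and two dots on the outer block (y=+106). The tube and block layout match in both views. In crop pixels, the adapters are at top (150,148) and (97,347), and side (598,352) and (694,228). Next I'll measure.

```bash
cat > h.py <<'E'
import cv2,numpy as np
from bench import r
C={n:r.calibration(n) for n in("top","side")}
def ray(n,p):
    c=C[n];p=np.atleast_2d(np.asarray(p,float))
    d=np.c_[(p[:,0]-c["cx"])/c["fx"],(p[:,1]-c["cy"])/c["fy"],np.ones(len(p))]
    return np.array(c["origin"]),d@np.array(c["orientation"]).T
def onz(n,p,z):
    o,d=ray(n,p);return o+d*((z-o[2])/d[:,2])[:,None]
def tri(pt,ps):
    o1,d1=ray("top",pt);o2,d2=ray("side",ps);d1=d1[0];d2=d2[0]
    s=np.linalg.lstsq(np.c_[d1,-d2],o2-o1,rcond=None)[0]
    a=o1+s[0]*d1;b=o2+s[1]*d2;return (a+b)/2,np.linalg.norm(a-b)*1e3
def blobs(m):
    n,l,s,c=cv2.connectedComponentsWithStats(m.astype(np.uint8));return l,s,c
def avg(n,k=6):
    return np.mean([r.get_image(n)[0].astype(float) for _ in range(k)],0)
E
python3 - <<'E'
from h import *
A=np.load("avg.npz");K=4
def sub(im,x0,x1,y0,y1):
    return cv2.resize(im[y0:y1,x0:x1],None,fx=K,fy=K,interpolation=cv2.INTER_CUBIC)
def px(p,x0,y0): return (np.asarray(p)+.5)/K-.5+[x0,y0]
im={"top":A["t"],"side":A["s"]}
# adapters: deviation from local background, weighted centroid
seeds={"a":((191.3,190.8),(365.8,255.8)),"b":((182,225.8),(389.2,225.5))}
for k,(pt,ps) in seeds.items():
    out=[]
    for n,p in(("top",pt),("side",ps)):
        x,y=map(int,np.round(p));w=8 if n=="top" else 10
        q=im[n][y-w:y+w+1,x-w:x+w+1];bg=np.median(q.reshape(-1,3),0)
        sat=q.max(2)-q.min(2)
        g=np.abs(q-bg).max(2);g[g<25]=0;
        up=cv2.resize(g,None,fx=K,fy=K,interpolation=cv2.INTER_CUBIC)
        l,s,c=blobs(up>30);i=1+np.argmax(s[1:,4]);yy,xx=np.nonzero(l==i)
        out.append(px((xx.mean(),yy.mean()),x-w,y-w));print(k,n,out[-1].round(2),s[i][:4]/K,bg.round())
    P,e=tri(*out);print(k,"tri",P.round(4),"gap mm",round(e,2),[onz(n,o,.016)[0].round(4) for n,o in zip(("top","side"),out)])
# plate
for n,(x0,x1,y0,y1) in(("top",(205,305,168,228)),("side",(220,345,190,255))):
    q=sub(im[n],x0,x1,y0,y1);m=(q.min(2)>190).astype(np.uint8)
    m=cv2.morphologyEx(m,cv2.MORPH_OPEN,np.ones((9,9)))
    l,s,c=blobs(m);i=1+np.argmax(s[1:,4]);cs,_=cv2.findContours((l==i).astype(np.uint8),0,1)
    cc=max(cs,key=cv2.contourArea)[:,0]
    w=onz(n,px(cc,x0,y0),.008)[:,:2]
    R=cv2.minAreaRect((w*1e3).astype(np.float32));print(n,"plate",R);print(cv2.boxPoints(R).round(1).tolist())
    np.save(f"plate_{n}.npy",w)
E
```

```text
a top [190.1  189.22] [5.25 5.   5.25 3.75] [150. 146. 132.]
a side [366.13 255.38] [ 6.5   3.25  7.5  12.5 ] [151. 144. 126.]
a tri [0.5842 0.2434 0.0186] gap mm 1.4 [array([0.5843, 0.2445, 0.016 ]), array([0.5822, 0.2426, 0.016 ])]
b top [180.39 224.28] [5.   4.5  3.75 4.5 ] [154. 150. 136.]
b side [391.49 221.39] [ 4.25  0.   16.75 15.  ] [153. 146. 128.]
b tri [0.4606 0.2745 0.0312] gap mm 1.41 [array([0.4612, 0.2767, 0.016 ]), array([0.4447, 0.2755, 0.016 ])]
top plate ((548.3585205078125, 44.308921813964844), (123.80221557617188, 230.2887420654297), 11.154911994934082)
[[465.3999938964844, 145.3000030517578], [509.8999938964844, -80.5999984741211], [631.4000244140625, -56.70000076293945], [586.7999877929688, 169.3000030517578]]
side plate ((557.7164306640625, 12.090072631835938), (124.70649719238281, 291.1756896972656), 11.111743927001953)
[[468.5, 142.89999389648438], [524.5999755859375, -142.8000030517578], [647.0, -118.80000305175781], [590.7999877929688, 167.0]]
```

```bash
python3 - <<'E'
from h import *
A=np.load("avg.npz");K=4
im={"top":A["t"],"side":A["s"]}
def up(n,x0,x1,y0,y1): return cv2.resize(im[n][y0:y1,x0:x1],None,fx=K,fy=K,interpolation=cv2.INTER_CUBIC)
def px(p,x0,y0): return (np.asarray(p,float)+.5)/K-.5+[x0,y0]
# adapters on bench colour: 'greyer than bench' (bench is yellowish: R-B~18)
for k,bt,bs in(("a",(184,198,184,198),(357,377,247,266)),("b",(174,190,218,233),(382,398,218,234))):
    o=[]
    for n,b in(("top",bt),("side",bs)):
        q=up(n,*b);g=(q[:,:,0]-q[:,:,2])
        l,s,c=blobs(g<10);i=1+np.argmax(s[1:,4]);o.append(px(c[i],b[0],b[2]))
        print(k,n,o[-1].round(2),(s[i][:4]/K+[b[0],b[2],0,0]))
    P,e=tri(*o);print(k,P.round(4),round(e,2),onz("top",o[0],P[2])[0].round(4),onz("side",o[1],P[2])[0].round(4))
# handle: black
hs=up("side",250,270,172,196);l,s,c=blobs(hs.max(2)<75);i=1+np.argmax(s[1:,4]);S=px(c[i],250,172);print("handle side",S,s[i]/K)
ht=up("top",268,292,192,212);l,s,c=blobs(ht.max(2)<62);
for j in range(1,len(s)):
    if s[j][4]>20: print("top dark",px(c[j],268,192),s[j][:4]/K,tri(px(c[j],268,192),S))
E
python3 - <<'E'
import cv2,numpy as np
A=np.load("avg.npz")
a=A["t"][172:220,262:302,::-1];b=A["s"][172:225,228:275,::-1]
f=lambda q:cv2.resize(q,(395,500),interpolation=cv2.INTER_CUBIC).clip(0,255).astype(np.uint8)
cv2.imwrite("pics/wheel.png",np.hstack([f(a),f(b)]))
E
```

```text
a top [190.78 190.23] [188.   187.5    6.5    6.75]
a side [365.38 256.25] [361.5  249.75   8.25  12.75]
a [0.5813 0.2422 0.0112] 1.4 [0.5812 0.2429 0.0112] [0.5816 0.2415 0.0112]
b top [181.47 225.21] [178.75 222.5    6.5    6.5 ]
b side [388.97 225.93] [385.25 219.75   7.75  12.25]
b [0.4581 0.2733 0.0108] 0.98 [0.4581 0.2738 0.0108] [0.4583 0.2728 0.0108]
handle side [259.49887161 183.41762788] [  7.5    3.75   5.    15.75 249.25]
```

View pics/wheel.png

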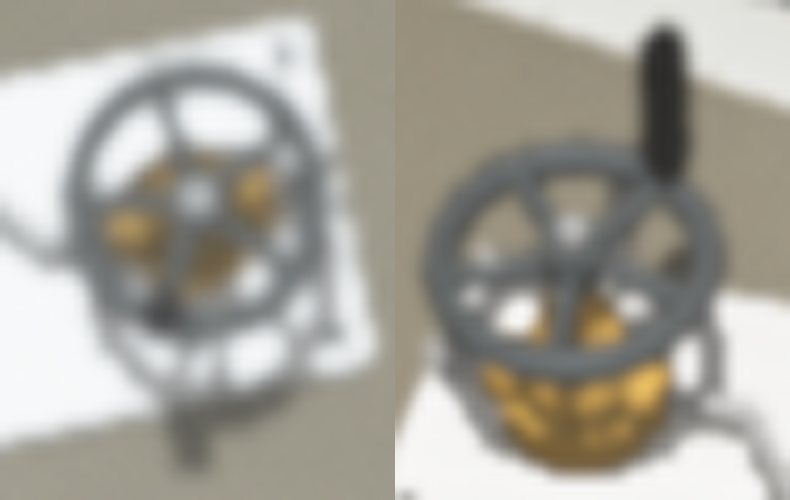

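Left, top view: the rim is centred at about (197,197) in crop pixels and the black handle is at (165,305). Right, side view: the handle runs from (663,28) to (663,180) and the rim is centred at about (575,256). The handle sits on the -x side, slightly towards +y.

```bash
python3 - <<'E'
from h import *
T=lambda u,v:(262+(u+.5)/9.875-.5,172+(v+.5)/10.417-.5)
S=lambda u,v:(228+(u-395+.5)/8.404-.5,172+(v+.5)/9.434-.5)
ht=T(165,305)
print("handle",[tri(ht,(259.5,183.42))],"top on z.11",onz("top",ht,.11)[0],"side on .1",onz("side",(259.5,183.42),.1)[0])
print("rim",tri(T(196.5,197.5),S(575,254)),onz("top",T(196.5,197.5),.07)[0],onz("side",S(575,254),.07)[0])
# station axes from each view: +y end corners and side-edge lines
A=np.load("avg.npz")
yaw=np.deg2rad(11.13);ex=np.array([np.cos(yaw),np.sin(yaw)]);ey=np.array([-ex[1],ex[0]])
for n in("top","side"):
    w=np.load(f"plate_{n}.npy");X=w@ex;Y=w@ey
    hist=lambda v,s:np.median(np.sort(v)[::s][:0]) 
    yend=np.median(Y[Y>Y.max()-.004])
    lo=np.median(X[X<X.min()+.004]);hi=np.median(X[(X>X.max()-.004)])
    c=ex*(lo+hi)/2+ey*(yend-.145)
    print(n,"width",hi-lo,"centre",c,"Ylen",Y.max()-Y.min())
    for nm,off in(("hub",-.09),("p1",.05),("p2",.106)):print(nm,(c+ey*off).round(4))
E
```

```text
handle [(array([ 0.53547423, -0.06338478,  0.09855761]), np.float64(0.7839769233682978))] top on z.11 [ 0.53469212 -0.06345974  0.11      ] side on .1 [ 0.53680775 -0.06227654  0.1       ]
rim (array([ 0.57307418, -0.07563796,  0.07203386]), np.float64(0.46178011045726325)) [ 0.57318838 -0.07549359  0.07      ] [ 0.57128265 -0.07689514  0.07      ]
top width 0.12191938439362304 centre [0.55438504 0.01394809] Ylen 0.23026775042856812
hub [ 0.5718 -0.0744]
p1 [0.5447 0.063 ]
p2 [0.5339 0.118 ]
side width 0.12274209531709279 centre [0.55780328 0.01189835] Ylen 0.29116655156561283
hub [ 0.5752 -0.0764]
p1 [0.5482 0.061 ]
p2 [0.5373 0.1159]
```

```bash
python3 - <<'E'
from h import *
t=avg("top",20);s=avg("side",20);np.savez("avg2.npz",t=t,s=s)
f=lambda q:(cv2.resize(q.min(2),None,fx=10,fy=10,interpolation=cv2.INTER_CUBIC)-170).clip(0,85)*3
a=f(t[188:216,216:256]);b=f(s[208:238,288:328]);print(a.shape,b.shape)
cv2.imwrite("pics/seats.png",np.hstack([a[:280],b[:280]]).astype(np.uint8))
E
```

```text
(280, 400) (300, 400)
```

View pics/seats.png

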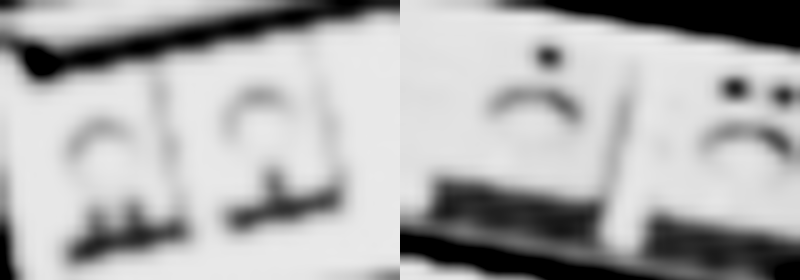

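```bash
python3 - <<'E'
from h import *
yaw=np.deg2rad(11.13);ex=np.array([np.cos(yaw),np.sin(yaw)]);ey=np.array([-ex[1],ex[0]])
c=np.array([.5561,.0129])
for nm,t,s in(("p1",(258,120),(135,118)),("p2",(100,152),(346,155))):
    pt=(216+(t[0]+.5)/10-.5,188+(t[1]+.5)/10-.5);ps=(288+(s[0]+.5)/10-.5,208+(s[1]+.5)/10-.5)
    P,e=tri(pt,ps);a=onz("top",pt,.03)[0][:2];b=onz("side",ps,.03)[0][:2];m=(a+b)/2
    print(nm,"tri",P.round(4),round(e,1),a.round(4),b.round(4),"mean",m.round(4),"station",[(round(float((m-c)@v*1e3),1)) for v in(ex,ey)])
s=r.read_state();print(s['time'])
print(np.c_[ex,ey])
E
```

```text
p1 tri [0.5466 0.0622 0.0281] 2.1 [0.5461 0.0631] [0.5487 0.0618] mean [0.5474 0.0625] station [1.0, 50.3]
p2 tri [0.5357 0.1167 0.0277] 3.2 [0.5351 0.1181] [0.5384 0.1157] mean [0.5367 0.1169] station [1.1, 105.8]
2.7
[[ 0.98119173 -0.19303574]
 [ 0.19303574  0.98119173]]
```

Pockets are at p1 (0.547,0.062) and p2 (0.536,0.117). Measured height is 28 mm, and both lie on the station midline as the text says. Now to grasp adapter a, centring it from two directions.

```bash
cat >> h.py <<'E'
yaw=np.deg2rad(11.13);ex=np.array([np.cos(yaw),np.sin(yaw)]);ey=np.array([-ex[1],ex[0]])
def R(v):
    y=np.r_[np.array(v)/np.linalg.norm(v),0];z=np.array([0,0,-1.]);return np.c_[np.cross(y,z),y,z]
def st(tag=""):
    s=r.read_state();print(tag,"t",round(s['time'],2),"p",np.round(s['ee_pos'],4),"F",np.round(s['wrist_force'],1),"w",round(s['gripper_width'],4),"gf",np.round(s['gripper_force'],1));return s
RX,RY=R(-ex),R(-ey)
E
python3 - <<'E'
from h import *
for v in(ex,-ex,ey,-ey):
    print([None if (q:=r.ik(p,R(v))) is None else np.round(q,2).tolist() for p in([.5815,.242,.12],[.547,.062,.12])])
E
```

```text
[[-0.23, 0.64, -0.38, 1.9, 0.37, 0.67, -0.64], [0.03, 0.56, -0.35, 2.08, 0.36, 0.56, -0.39]]
[[0.17, 0.88, -1.11, 1.87, 0.93, 1.02, 1.99], [-0.79, 0.74, 0.92, 2.13, -0.92, 0.74, -2.2]]
[[-0.01, 0.73, -0.75, 1.88, 0.68, 0.81, 0.64], [0.27, 0.64, -0.72, 2.06, 0.68, 0.69, 0.87]]
[[-0.48, 0.62, -0.01, 1.91, 0.01, 0.61, -1.87], [-0.25, 0.54, 0.04, 2.1, -0.05, 0.5, -1.55]]
```

```bash
sed -i 's/^RX,RY=.*/RX,RY=R(ex),R(ey)/' h.py; python3 - <<'E'
from h import *
a=np.array([.5815,.242])
r.movep([.45,-.15,.33],RY); st()
r.movep([*a,.12],RY); r.grip(.05); st()
r.line_to([*a,.033],vel=.12); r.grip(0.0); st("g1")
r.grip(.045); r.line_to([*a,.033],rot=RX); st("rot"); r.grip(0.0); s=st("g2")
E
```

```text
t 4.61 p [ 0.4501 -0.1508  0.3299] F [ 0.5  0.3 -0.9] w 0.0854 gf 0.0
 t 6.74 p [0.5816 0.2417 0.1202] F [ 0.5 -0.2  0.8] w 0.0502 gf 0.0
g1 t 8.15 p [0.5815 0.242  0.0331] F [-0.1  0.3  0.6] w 0.0002 gf 0.0
rot t 10.37 p [0.5815 0.242  0.033 ] F [ 0.2 -0.9 -0.3] w 0.0451 gf 0.0
g2 t 10.87 p [0.5815 0.242  0.033 ] F [0.2 0.  0.4] w 0.0 gf 0.0
```

```bash
python3 - <<'E'
from h import *
t=avg("top",3)[165:240,150:250];s=avg("side",3)[205:290,330:430]
f=lambda q:cv2.resize(q[:,:,::-1],(400,320),interpolation=cv2.INTER_CUBIC).clip(0,255).astype(np.uint8)
cv2.imwrite("pics/miss.png",np.hstack([f(t),f(s)]))
E
```

```text
(no output)
```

View pics/miss.png

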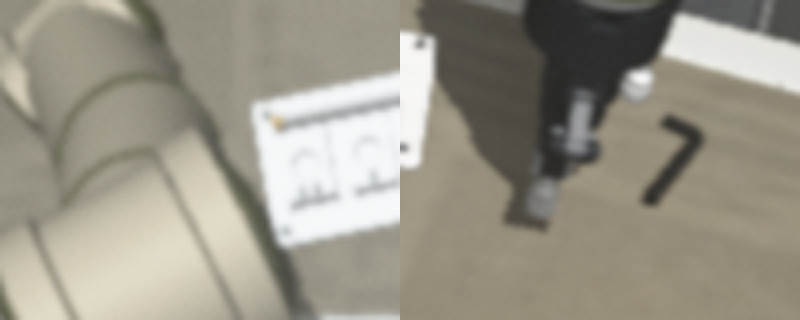

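```bash
python3 - <<'E'
from h import *
r.grip(.05); s=r.read_state(); r.line_to([.5815,.242,.16],vel=.25); st()
t=avg("top",3)[165:240,150:250];s=avg("side",3)[205:290,330:430]
f=lambda q:cv2.resize(q[:,:,::-1],(400,320),interpolation=cv2.INTER_CUBIC).clip(0,255).astype(np.uint8)
cv2.imwrite("pics/miss2.png",np.hstack([f(t),f(s)]))
E
```

```text
t 12.36 p [0.5814 0.2418 0.1602] F [ 0.1 -0.8  0.3] w 0.0499 gf 0.0
```

View pics/miss2.png

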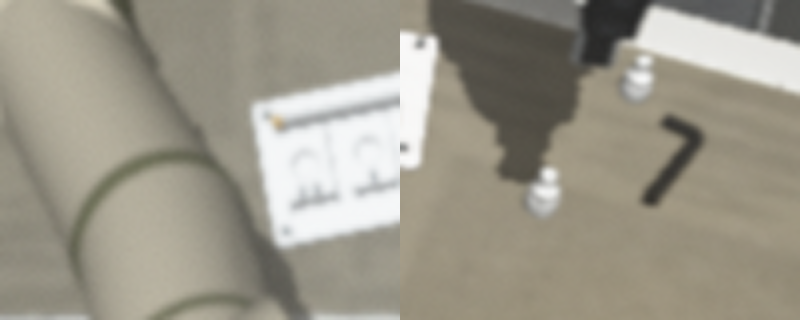

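```bash
python3 - <<'E'
from h import *
def proj(n,P):
    c=C[n];q=np.array(c["orientation"]).T@(np.array(P)-c["origin"]);return q[0]/q[2]*c["fx"]+c["cx"],q[1]/q[2]*c["fy"]+c["cy"]
for P in([.5814,.2418,.138],[.5814,.2418,.3],[.5814,.2418,.011],[.5814,.2418,.033]):
    u,v=proj("side",P);print(P,"full",round(u,1),round(v,1),"crop",round((u-330)*4+400),round((v-205)*3.76))
im,d=r.get_image("side");np.savez("s3.npz",im=im,d=d)
cc=r.calibration("side");print(np.round(cc["origin"],4))
# depth around adapter and gripper
for u,v in((365,256),(366,251),(378,214),(376,220),(380,210)):
    z=d[v,u];P=np.array(cc["origin"])+ray("side",(u,v))[1][0]*z;print(u,v,z,P.round(3))
cv2.imwrite("pics/full3.png",cv2.resize(im[100:300,300:480,::-1],(540,600),interpolation=cv2.INTER_CUBIC))
s=r.read_state();print(s['joint_positions'].round(3) if hasattr(s['joint_positions'],'round') else s['joint_positions'],s['tcp_rot'])
E
```

```text
[0.5814, 0.2418, 0.138] full 375.7 220.4 crop 583 58
[0.5814, 0.2418, 0.3] full 392.5 161.7 crop 650 -163
[0.5814, 0.2418, 0.011] full 365.5 256.3 crop 542 193
[0.5814, 0.2418, 0.033] full 367.1 250.6 crop 549 171
[1.184  0.2632 0.7352]
365 256 0.88405573 [0.589 0.241 0.02 ]
366 251 0.87878793 [0.584 0.24  0.033]
378 214 0.72064203 [0.637 0.245 0.212]
376 220 0.757792 [0.618 0.243 0.176]
380 210 0.7156025 [0.634 0.246 0.221]
[-0.308  0.577 -0.264  1.876  0.218  0.718 -0.502] [[-1.93133741e-01  9.81171404e-01 -1.42636621e-03]
 [ 9.81172398e-01  1.93133099e-01 -5.75601442e-04]
 [-2.89285148e-04 -1.51067921e-03 -9.99998817e-01]]
```

View pics/full3.png

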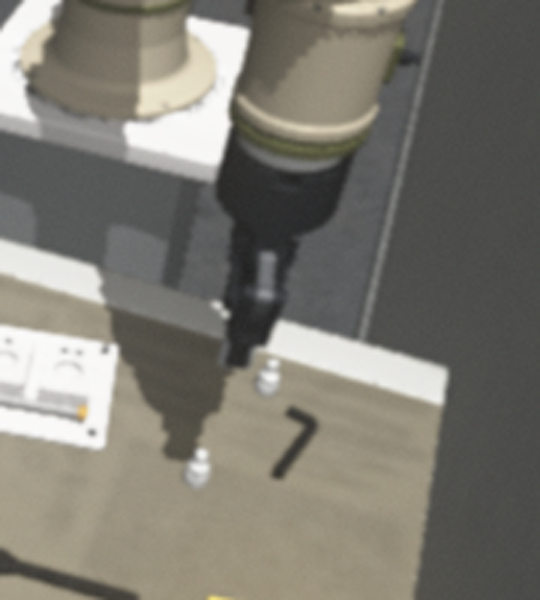

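```bash
python3 - <<'E'
from h import *
def cloud(d):
    v,u=np.nonzero(d>0);return C["side"]["origin"]+ray("side",np.c_[u,v])[1]*d[v,u][:,None]
def rep(tag):
    d=np.median([r.get_image("side")[1] for _ in range(3)],0);P=cloud(d)
    m=(abs(P[:,0]-.58)<.1)&(abs(P[:,1]-.242)<.08)&(P[:,2]>.055)&(P[:,2]<.24);Q=P[m]
    print(tag,len(Q))
    for z in np.arange(.06,.24,.012):
        q=Q[(Q[:,2]>=z)&(Q[:,2]<z+.012)]
        if len(q)>1: print(round(z,3),len(q),"x",q[:,0].min().round(3),q[:,0].max().round(3),"y",q[:,1].min().round(3),q[:,1].max().round(3))
rep("open50")
r.grip(0.0); st(); rep("closed")
E
```

```text
open50 308
0.156 9 x 0.556 0.613 y 0.227 0.248
0.168 52 x 0.556 0.62 y 0.225 0.258
0.18 49 x 0.554 0.62 y 0.225 0.258
0.192 17 x 0.554 0.621 y 0.225 0.255
0.204 29 x 0.552 0.639 y 0.222 0.263
0.216 70 x 0.607 0.641 y 0.234 0.264
0.228 82 x 0.554 0.644 y 0.219 0.265
 t 13.39 p [0.5815 0.242  0.16  ] F [0.3 0.  0.4] w -0.0001 gf 0.0
closed 234
0.156 13 x 0.579 0.589 y 0.23 0.252
0.168 44 x 0.578 0.596 y 0.23 0.253
0.18 47 x 0.577 0.597 y 0.23 0.253
0.192 2 x 0.592 0.593 y 0.249 0.251
0.204 24 x 0.577 0.614 y 0.228 0.255
0.216 32 x 0.594 0.626 y 0.229 0.26
0.228 72 x 0.567 0.635 y 0.222 0.261
```

```bash
python3 - <<'E'
from h import *
r.line_to([.59,.203,.16],vel=.3);r.line_to([.59,.203,.04],vel=.2);st()
z=.04
f0=r.read_state()['wrist_force'][2]
while z>.0:
    z-=.004;r.line_to([.59,.203,z],vel=.08);s=r.read_state()
    if abs(s['wrist_force'][2]-f0)>3:break
st(f"cmd {z:.3f}")
E
```

```text
t 14.57 p [0.5903 0.2038 0.0406] F [0.5 0.1 0.7] w -0.0002 gf 0.0
cmd 0.000 t 17.07 p [ 5.898e-01  2.029e-01 -3.000e-04] F [ 0.1 -0.1  0.1] w -0.0001 gf 0.0
```

```bash
python3 - <<'E'
from h import *
z=.0;f0=r.read_state()['wrist_force'][2]
while z>-.03:
    z-=.002;r.line_to([.59,.203,z],vel=.08);s=r.read_state()
    if abs(s['wrist_force'][2]-f0)>3:break
st(f"cmd {z:.3f}")
d=r.get_image("side")[1]
v,u=np.nonzero(d>0);P=C["side"]["origin"]+ray("side",np.c_[u,v])[1]*d[v,u][:,None]
m=(abs(P[:,0]-.59)<.05)&(abs(P[:,1]-.203)<.02)&(P[:,2]<.04);Q=P[m];print(np.percentile(Q[:,2],[0,5,25,50,75]).round(4))
E
```

```text
cmd -0.004 t 17.57 p [ 0.5902  0.203  -0.0028] F [-2.5 -2.1 13.3] w 0.0002 gf 6.9
[-0.0051 -0.0032 -0.0018 -0.001   0.0001]
```

The bench touch shows the fingertips are about 2.5 mm behind the TCP, not 22 mm ahead as the text says. The depth image agrees, so I'll use the measured offset and regrasp.

```bash
cat >> h.py <<'E'
TIP=-.0025   # measured: fingertip z = TCP z - TIP
E
python3 - <<'E'
from h import *
a=np.array([.582,.242]);g=.011+TIP
r.line_to([.59,.203,.07],vel=.3);r.grip(.05);r.line_to([*a,.07],vel=.1,rot=RY);r.line_to([*a,g],vel=.15);st()
r.grip(0.0);st("g1");r.grip(.035);r.line_to([*a,g],rot=RX);r.grip(0.0);st("g2")
E
```

```text
t 20.83 p [0.5819 0.2424 0.0086] F [ 0.2 -0.   0.4] w 0.0499 gf 0.0
g1 t 21.27 p [0.5826 0.2422 0.0098] F [-1.2 -0.8  5.6] w 0.0137 gf 58.6
g2 t 23.67 p [0.582  0.2419 0.0088] F [-0.4  0.3  4.9] w 0.0146 gf 58.6
```

```bash
cat >> h.py <<'E'
def insert(p,g,step=.002):
    """lower held adapter into pocket at p; spiral on contact. g = TCP height above adapter underside"""
    p=np.array(p,float);home=.022+g;off=np.zeros(2)
    r.line_to([*p,.034+g],vel=.12);f0=r.read_state()['wrist_force'].copy();z=.034+g;k=0
    while z>home+.0005:
        zn=max(z-step,home+.0003);r.line_to([*(p+off),zn],vel=.06);s=r.read_state();F=s['wrist_force']-f0
        if F[2]>5:
            print("contact",np.round(s['ee_pos'],4),np.round(F,1),off.round(4))
            if zn<home+.0035:break
            k+=1
            if k>14:return False
            z=zn+.0015
            a=k*2.4;off=.0009*np.sqrt(k)*np.array([np.cos(a),np.sin(a)])
            r.line_to([*(p+off),z],vel=.06);continue
        z=zn
    st("in");return True
E
python3 - <<'E'
from h import *
g=.0088
r.line_to([.582,.242,.065],vel=.25);st("lift")
r.line_to([.547,.0622,.065],vel=.3);st("over")
print(insert([.547,.0622],g))
E
```

```text
lift t 24.04 p [0.5827 0.2422 0.0661] F [-0.5  0.1  0.2] w 0.0142 gf 58.6
over t 24.8 p [0.5467 0.0623 0.0644] F [-0.2  1.6  0. ] w 0.0141 gf 58.6
in t 26.63 p [0.5469 0.0622 0.031 ] F [-0.   0.3 -0.5] w 0.0143 gf 58.6
True
```

```bash
cat >> h.py <<'E'
def top_of(xy,rad=.016,k=3):
    d=np.median([r.get_image("side")[1] for _ in range(k)],0);v,u=np.nonzero(d>0)
    P=C["side"]["origin"]+ray("side",np.c_[u,v])[1]*d[v,u][:,None]
    Q=P[np.hypot(*(P[:,:2]-xy).T)<rad];t=Q[Q[:,2]>.038]
    return np.sort(Q[:,2])[-4:].round(4),len(t),t[:,:2].mean(0).round(4) if len(t) else None
E
python3 - <<'E'
from h import *
r.grip(.032);st("rel")
r.line_to([.547,.0622,.085],vel=.25)
b=np.array([.4585,.273])
r.line_to([*b,.075],vel=.3);st("over b")
print("seat1",top_of([.547,.0622]))
r.grip(.04);r.line_to([*b,.011+TIP],vel=.12);r.grip(0.0);st("g")
r.line_to([*b,.065],vel=.25);st("lift")
E
```

```text
rel t 26.95 p [0.547  0.0622 0.0312] F [-0.4 -0.3  0.1] w 0.0321 gf 0.0
over b t 28.23 p [0.4587 0.2713 0.0745] F [ 0.2 -1.1  0.8] w 0.032 gf 0.0
seat1 (array([0.0565, 0.0566, 0.0567, 0.0568]), 37, array([0.5493, 0.0628]))
g t 29.71 p [0.4591 0.2733 0.0095] F [-1.1  0.   5.9] w 0.0133 gf 58.6
lift t 30.08 p [0.4593 0.2732 0.0665] F [-0.1 -0.1 -1.5] w 0.0136 gf 58.6
```

Seat 1: the adapter top is at 56.7 mm against 57 mm when home, so it is seated. Now the second adapter.

```bash
python3 - <<'E'
from h import *
p=[.5362,.117]
r.line_to([*p,.065],vel=.3);st("over")
ok=insert(p,.0095);print(ok)
if ok:
    r.grip(.032);r.line_to([*p,.13],vel=.3);r.line_to([.47,.08,.16],vel=.3)
    print("s1",top_of([.547,.0622]),"s2",top_of([.536,.117]));st()
    im,d=r.get_image("side");np.savez("s5.npz",im=im)
E
```

```text
over t 30.82 p [0.5356 0.1169 0.0641] F [ 0.2 -0.3 -0.5] w 0.0135 gf 58.6
in t 32.65 p [0.5362 0.117  0.0317] F [ 0.2 -0.4 -0.1] w 0.014 gf 58.6
True
s1 (array([0.4943, 0.4974, 0.499 , 0.5008]), 50, array([0.5444, 0.064 ])) s2 (array([0.2582, 0.2585, 0.26  , 0.262 ]), 51, array([0.5369, 0.1143]))
 t 34.17 p [0.4703 0.0805 0.1594] F [-0.2 -0.6 -0.1] w 0.0318 gf 0.0
```

```bash
cat >> h.py <<'E'
HUB=np.array([.5733,-.0755]);ZH=.087+TIP
def at(phi): # wheel angle deg -> xy
    t=yaw+np.pi+np.deg2rad(phi);return HUB+.042*np.array([np.cos(t),np.sin(t)])
def phi_of(p,c=None):
    v=np.array(p[:2])-(HUB if c is None else c);return np.rad2deg(np.arctan2(v[1],v[0])-yaw-np.pi)%360
E
python3 - <<'E'
from h import *
h=np.array([.5340,-.0630]);print(phi_of(h))
r.line_to([*h,.155],vel=.25,rot=RY);r.grip(.06);st("over")
d=np.median([r.get_image("side")[1] for _ in range(3)],0);v,u=np.nonzero(d>0)
P=C["side"]["origin"]+ray("side",np.c_[u,v])[1]*d[v,u][:,None]
for n,q in(("s1",[.547,.0622]),("s2",[.536,.117])):
    Q=P[(np.hypot(*(P[:,:2]-q).T)<.014)&(P[:,2]<.08)];print(n,np.sort(Q[:,2])[-4:].round(4),(Q[:,2]>.038).sum())
r.line_to([*h,ZH],vel=.15);st("down");r.grip(0.0);s=st("grip");print(phi_of(s['ee_pos']))
E
```

```text
331.2258936121571
over t 36.32 p [ 0.534  -0.0628  0.1551] F [ 0.4 -0.9  0.2] w 0.0598 gf 0.0
s1 [0.0563 0.0567 0.0567 0.0579] 35
s2 [0.0551 0.0556 0.0563 0.0565] 39
down t 37.08 p [ 0.5342 -0.0626  0.0847] F [-0.5  0.5 -0.4] w 0.0603 gf 0.0
grip t 37.56 p [ 0.5343 -0.0631  0.0853] F [-0.6 -0.8  6.1] w 0.0145 gf 58.3
331.2627207747292
```

Both tops are at about 56.5 mm, so both adapters are home. The handle is gripped, so I'll turn it clockwise.

```bash
python3 - <<'E'
from h import *
phi=331.2;pts=[]
while phi>12:
    phi-=15;r.line_to([*at(phi),ZH],vel=.12);s=r.read_state();F=s['wrist_force'];pts.append([*s['ee_pos'][:2],*F])
    if np.linalg.norm(F[:2])>30:print("high",phi,F);break
    if len(pts)%4==0:print(round(phi),np.round(F,1),round(phi_of(s['ee_pos']),1),round(s['gripper_width'],4))
np.save("cw.npy",pts);st("end")
p=np.array(pts);A=np.c_[2*p[:,:2],np.ones(len(p))];x=np.linalg.lstsq(A,(p[:,:2]**2).sum(1),rcond=None)[0];print(x[:2],np.sqrt(x[2]+x[0]**2+x[1]**2),phi)
E
```

```text
271 [1.7 0.8 9.6] 270.1 0.0144
211 [3.5 1.2 7. ] 209.8 0.0145
151 [ 2.3 -2.5  7.8] 149.3 0.0144
91 [-0.8 -0.5 14. ] 89.8 0.0146
31 [ 0.2  2.6 10.2] 30.3 0.0144
end t 43.06 p [ 0.5331 -0.084   0.0852] F [2.8 1.4 9.1] w 0.0144 gf 60.8
[ 0.57425506 -0.07569703] 0.04203128517765785 1.1999999999999886
```

```bash
python3 - <<'E'
from h import *
phi=1.2
for k in range(14):
    phi-=2;r.line_to([*at(phi),ZH],vel=.08);s=r.read_state();F=s['wrist_force']
    t=yaw+np.pi+np.deg2rad(phi);ft=F[:2]@[-np.sin(t),np.cos(t)]
    pa=(phi_of(s['ee_pos'])+180)%360-180
    print(round(phi,1),round(pa,2),round(ft,1))
    if ft>12:break
st()
E
```

```text
-0.8 0.39 2.5
-2.8 0.19 6.1
-4.8 -0.02 10.5
-6.8 -0.2 14.6
 t 44.06 p [ 0.5329 -0.0833  0.0852] F [  5.8 -14.2   8.6] w 0.0148 gf 60.9
```

The stop is met at 0.4°: the force rises to 14 N with no further movement. Now backing off 720°.

```bash
python3 - <<'E'
from h import *
phi=0.;mx=0
for phi in np.arange(20,721,20):
    r.line_to([*at(phi),ZH],vel=.13);s=r.read_state();f=np.linalg.norm(s['wrist_force'][:2]);mx=max(mx,f)
    d=(phi_of(s['ee_pos'])-phi+180)%360-180
    if f>30 or abs(d)>8:print("odd",phi,d,s['wrist_force']);break
print(phi,d,mx);st()
for _ in range(3):
    s=r.read_state();d=(phi_of(s['ee_pos'])-.4+180)%360-180;print("err",round(d,2))
    if abs(d)<.4:break
    phi-=d;r.line_to([*at(phi),ZH],vel=.08)
r.wait(.3);s=st("final");print((phi_of(s['ee_pos'])-.4+180)%360-180)
d=r.get_image("side")[1];v,u=np.nonzero(d>0)
P=C["side"]["origin"]+ray("side",np.c_[u,v])[1]*d[v,u][:,None]
for n,q in(("s1",[.547,.0622]),("s2",[.536,.117])):
    Q=P[(np.hypot(*(P[:,:2]-q).T)<.014)&(P[:,2]<.08)];print(n,np.sort(Q[:,2])[-4:].round(4),(Q[:,2]>.038).sum())
im=r.get_image("side")[0];cv2.imwrite("pics/final.png",cv2.resize(im[130:280,200:400,::-1],(800,600),interpolation=cv2.INTER_CUBIC))
E
```

```text
720 1.8125456593268154 4.549644918423257
 t 53.4 p [ 0.5332 -0.0847  0.0852] F [ 3.1 -0.7 10.6] w 0.0142 gf 61.2
err 1.41
err -0.9
err -0.54
final t 54.45 p [ 0.5329 -0.0835  0.0852] F [3.1 1.8 9.9] w 0.0143 gf 61.1
-0.29378172589562723
s1 [0.0555 0.0556 0.0566 0.0574] 37
s2 [0.0558 0.0561 0.0562 0.0565] 38
```

View pics/final.png

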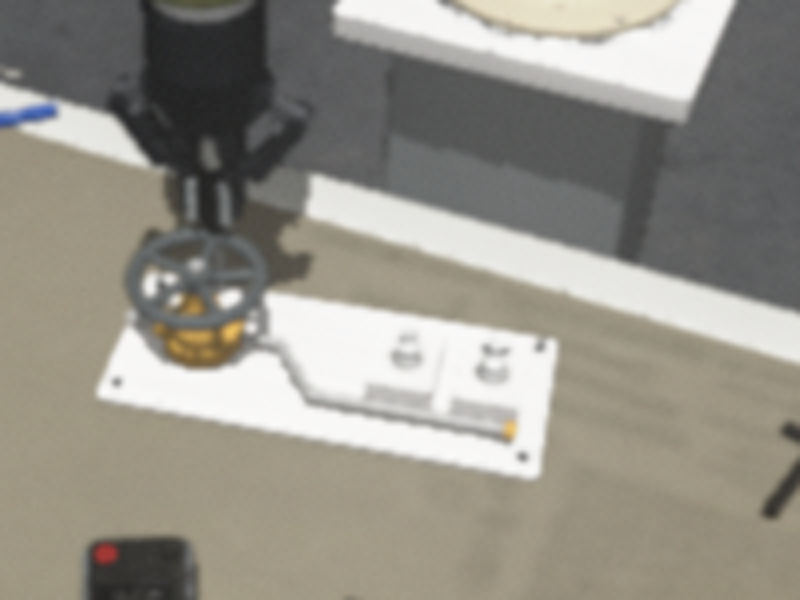

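The picture shows both adapters upright in their seats, at about (407,350) and (492,362). The gripper holds the handle at (208,195) on the -x side of the hub, and the wheel is within 0.3° of two turns from its stop.

```bash
python3 -c "
from bench import r
print(r.job_done())"
```

```text
the job is handed in; nothing more can be done
None
```

The job is handed in: both adapters measured fully home (one-dot seat first), and the valve was closed to its stop, then backed off two turns (within about 0.3°) with the handle still gripped, at about 55 of the 72 s.

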